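# Swipe the vial shuttle past the code reader and brake it at the mark

## Robot

A 6-joint arm with a two-finger parallel gripper is mounted at the origin on the work surface. World frame = base frame: x ahead of the robot, y to its left, z up, the work surface at z = 0. Lengths are in m, angles in rad, forces in N, time in s.
With the tool pointing down it reaches from about 0.25 to 0.725 m from the base axis. Payload 4 kg.
Tool frame: the origin (TCP) lies midway between the tips of the shut fingers; the grasp point (between the pads) lies 19 mm behind it (robot.grip_depth is the distance from the TCP to the grasp point, in m); z points along the fingers, y is the line along which they close (so a half turn about z gives the same grasp; the last joint's range is limited). The gripper opens to 85 mm and grips with 20 to 120 N. Pads are 22 mm wide; open, the fingers measure 114 mm over their backs; the gripper's body (76 mm by 85 mm) begins 54 mm behind the grasp point. The pads swing forward as they close: fully open they stand 13 mm farther back than shut.
Start: joints at [1.241, 0.241, 0.005, 1.335, 0, 1.571], TCP at [0.162, 0.473, 0.231] pointing down, gripper open.
Joint ranges: [-2.72, 2.72], [-1.05, 1.87], [-1.09, 1.28], [-1.99, 2.15], [-1.42, 1.44], [-3.14, 3.14]. Speed limits (rad/s): [2.79, 2.79, 3.14, 3.14, 3.14, 3.14].

## Interface

Orientations are given as a unit quaternion [x, y, z, w].
In Python, from rig import robot, eyes gives the robot as it stands. The module is installed in compiled form; this text tells all that it offers.
- The arm moves only by the tool move_arm, never from a script. Its argument "rows" is text: rows parted by semicolons, each of 5 numbers parted by spaces: the shift along the tool's x, y, z in units of 25 mm (1.0 is 25 mm), then the turn about the tool's z in units of 5 degrees (1.0 is 5 degrees), then the closure, from 0 (fully open) to 1 (shut). A call has 1 to 20 rows; each row is the pose to reach, as a shift and turn from the pose commanded when the call began, along the tool's axes at that moment; what a row does not reach only later rows make up. A row lasts 1/10 s, in which the tool goes at most 50 mm and 8.59 degrees, less where a joint would pass 70% of its speed; a pose out of reach is approached as far as the arm can. A call with a gripper value outside its range is refused whole. The fingers move at their own pace and stop on an object; the grip force is fixed at half the most. Time passes only in rows, so rows that repeat a pose let the fingers close. It gives the time, the measured TCP pose, the force, the opening and the grip force at its end, in the units of the state.
- robot.observe(): the state, without advancing time (a new reading comes with each control period).
- eyes.capture(name): name is "side" or "top"; returns the picture (384x512x3 uint8, red, green, blue); there is no depth.
- eyes.camera_info(name): a dict with "intrinsics" (3x3 intrinsics, pixels), "extrinsics" (4x4, takes a point from world to camera coordinates). Camera axes: x right, y down, z forward; pixel columns grow to the right and rows downward; lengths in m; the calibration is good to about 2 mm. A picture is of the moment at which its call begins. camera_info takes no time and is no camera call.
- robot.job_done(): hands the job in; it is judged then, once.
The state is a dict: "clock": time; "q": joint angles; "joint_velocities": joint speeds; "effort": joint torques, N m; "tool_pos": TCP position; "orientation": TCP orientation; "ft_force": force on the tool from outside, world axes, zero at the start; "wrist_torque": the same for the moment, N m; "opening": opening from 0.0 (shut) to 1.0 (fully open); "finger_force": force on a finger pad.
Only numpy, scipy, OpenCV 4.12 (cv2) and the standard library are available. Lean on these libraries where they do the work, as an engineer would, in place of code of your own. Each camera call takes 0.05 s, during which the arm holds its last target. There are 200 camera calls.

## Task

Reach down between the two vial racks of the shuttle and push it along its track towards the red end stop, so that its code label passes the reader's red window at a reading speed of 0.10 to 0.28 m/s; then brake the free-running shuttle so that it comes to rest with its red pointer on the line of the yellow mark, and leave it standing there. Touch it only on its two sprung orange buffer plates and gently (no gripping, no knock above 8 N; keep off racks and vials), never let it run faster than 0.35 m/s or touch the red end stop, and leave everything else on the bench alone.

Things in the scene. Friction and masses are not known exactly. Their poses are not given: they have to be found in the camera images.
- track: fixed loading track: white base 210 x 890 mm, 12 mm thick, with two aluminium rails (tops 32 mm above the bench). Origin at the centre of its underside. Its y axis is the direction of travel, towards the red end stop (bar 62 mm high at y +425 to +445 mm); a grey bar closes the other end; x points across to the far side. Lies flat, turned by up to 10 degrees
- shuttle: two blue racks of white vials, each 116 mm across the track, 75 mm along it, 105 mm high, 280 mm apart, joined by low strips; with buffers 1.6 kg nominal (1.1 to 2.1); ball bearings, drag 0.025 N dry plus 0.2 N per m/s. Origin at bench level midway between the racks, axes as the track's; in the track's frame its y is -0.21 m at the grey end, +0.21 m where it strikes the red stop
- gap (a point): middle of the clear gap between the two buffer plates (170 mm along the track when neither is pressed in), 70 mm above the bench, fixed to the shuttle. The gap is open down to the track base; rail lips at 28 to 32 mm height leave 120 mm across
- buffer_front: orange buffer plate ahead of the gap, sprung against the front rack: 100 mm wide, 6 mm thick, heights 22 to 66 mm. Origin at bench level under the middle of the face that looks into the gap, 85 mm ahead (track +y) of the gap's middle; gives way up to 45 mm towards its rack, spring 25 N/m, hardly damped: pressed by it, the shuttle swings at about 4 rad/s and rebounds. Push here to drive
- buffer_back: the same orange buffer plate behind the gap, sprung against the back rack, its face 85 mm behind (track -y) the gap's middle; gives way up to 45 mm backwards. Push back on it to brake
- code (a point): centre of the black-and-white striped code label (60 x 30 mm) on the far side of the front rack, 180 mm ahead (track +y) of the middle of the gap, 50 mm above the bench
- pointer (a point): outer end of the red pointer (5 mm wide) that reaches from the front rack out over the near rail, 180 mm ahead (track +y) of the middle of the gap, 40 mm above the bench
- reader: fixed white code reader, 55 x 80 x 85 mm (x, y, z), beyond the far rail, its red window (60 mm long) facing the track; origin at the centre of its underside, axes parallel to the track's. The code is before the window while the code's centre is within 30 mm of the reader's origin along y
- mark: fixed yellow mark on the near rail, 34 x 20 mm from above with a black line across its middle, top 37 mm above the bench; the pointer passes just over it. Origin at bench level under the line, axes parallel to the track's. The pointer is on the mark when both have the same y in the track's frame; the stop is struck 70 to 110 mm farther on
- tipbox: clear tip box 85 x 120 x 55 mm, loose bystander, origin at its underside
- wash: white wash bottle 64 mm in diameter, 170 mm tall, loose bystander, origin at its underside
- jar_a: small white jar 48 mm in diameter, 70 mm tall, loose bystander, origin at its underside
- jar_b: a second jar like it, loose bystander
- beaker: glass beaker 80 mm in diameter, 100 mm tall, loose bystander on the robot's side of the track, origin at its underside
Mind the look-alikes: they are no part of the job. Leave any brown look-alike of the reader alone.

How it is judged:
On the way, in this order (a step that is already met when the one before it is completed fails the run):
1. the code passes the reader's window at 0.10 to 0.28 m/s (y of code in the frame of reader between -0.03 and 0.03 m and velocity of joint shuttle between 0.1 and 0.28 m/s), for 0.15 s.
2. the shuttle stands still with its pointer on the mark (y of pointer in the frame of mark between -0.012 and 0.012 m and velocity of joint shuttle between -0.01 and 0.01 m/s), for 0.5 s.
At the end, for the whole second after the job is handed in: the shuttle has been read on its way, stands still (below 0.01 m/s) with its pointer within 12 mm of the mark's line along the track, and the robot touches nothing (all of step 2).
It fails at once if the shuttle strikes the red end stop (value of joint shuttle above 0.417 m).
It fails at once if the shuttle runs faster than 0.35 m/s (velocity of joint shuttle above 0.35 m/s or velocity of joint shuttle below -0.35 m/s).
It fails at once if a buffer is knocked or gripped with more than 8 N (contact force between any of the fingers, the arm and buffer_front above 8 N or contact force between any of the fingers, the arm and buffer_back above 8 N).
It fails at once if the racks or vials are touched (contact force between any of the fingers, the arm and shuttle_c0 above 1 N or contact force between any of the fingers, the arm and shuttle_c1 above 1 N).
It fails at once if a bystander is moved (distance of any of tipbox, wash, jar_a, jar_b, beaker from where it was at the start of the episode above 0.02 m).
It also fails if it takes over 42 s, if anything falls off the work surface, if the arm or the gripper's body presses on something with over 40 N, if the wrist force passes 120 N, or if a joint passes its speed limit or range.

## Working session

There is one attempt and no reset: what is moved stays moved. The work goes in short steps, Python scripts to look and compute and a tool call to move; the robot and the scene stay as the last step left them, time stands still between calls to the robot, and variables do not carry over. Pictures are saved under pics/ and viewed, at most 10 in all, crops included, and the job is handed in when it is done.

Besides the shell and the picture viewer there is one more tool, called after ">>>" in YAML: its name, and indented under it one key for each argument. move_arm: Moves the arm, as the interface text tells. Its arguments: {"type":"object","properties":{"rows":{"type":"string"}},"required":["rows"]}

```bash
mkdir -p pics; python3 - <<'E'
from rig import robot, eyes
import cv2
for n in("top","side"):
    im=eyes.capture(n); cv2.imwrite(f"pics/{n}0.png",im[:,:,::-1])
    c=eyes.camera_info(n); print(n,c)
s=robot.observe(); print(s)
E
```

```text
top {'intrinsics': array([[378.02645183,   0.        , 257.4766168 ],
       [  0.        , 378.02645183, 190.87050956],
       [  0.        ,   0.        ,   1.        ]]), 'extrinsics': array([[-0.02859985, -0.99954907, -0.00914958,  0.03209977],
       [-0.98433507,  0.02975525, -0.17377887,  0.50873986],
       [ 0.17397275,  0.0040362 , -0.98474219,  1.08431186],
       [ 0.        ,  0.        ,  0.        ,  1.        ]])}
side {'intrinsics': array([[360.43146674,   0.        , 253.72924744],
       [  0.        , 360.43146674, 194.9144556 ],
       [  0.        ,   0.        ,   1.        ]]), 'extrinsics': array([[-0.99768963, -0.06450763,  0.02131116,  0.51118355],
       [-0.06128761,  0.71926559, -0.69202662,  0.08845468],
       [ 0.02931261, -0.69173389, -0.72155734,  1.12140718],
       [ 0.        ,  0.        ,  0.        ,  1.        ]])}
{'clock': 0.1, 'q': array([1.24100388e+00, 2.41324971e-01, 3.87229243e-03, 1.33520606e+00,
       1.82511652e-05, 1.57078286e+00]), 'joint_velocities': array([-9.55695240e-04, -1.05421905e-03,  2.37413619e-03, -2.01774855e-04,
        6.02628641e-05,  8.85921570e-04]), 'effort': array([-3.49622851e-04, -3.73136473e+01,  2.53010470e+01,  1.08458579e-02,
        4.02748503e-05, -1.06793934e-07]), 'tool_pos': array([0.16173624, 0.47252531, 0.2305134 ]), 'orientation': array([ 1.64143255e-01,  9.86436072e-01, -9.17076214e-04, -1.61865517e-04]), 'ft_force': array([-0.35158545,  0.08396928,  0.33781802]), 'wrist_torque': array([0.0021117 , 0.00662092, 0.04518922]), 'finger_force': 0.0, 'opening': 1.0013940180123275}
```

View pics/top0.png

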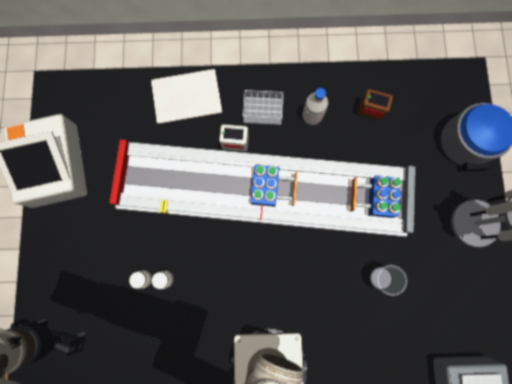

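View pics/side0.png

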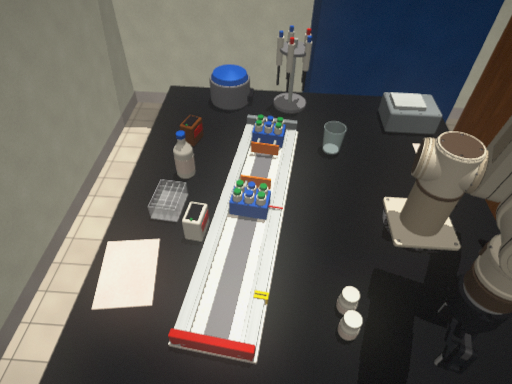

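Top view: the red stop is at left (118,172), the mark at (163,207), the pointer at (262,213), the orange plates at (295,188) and (354,194), the white reader at (234,137) and the brown look-alike at (376,103). Side view: the white jars and the beaker are on the robot's side, clear of the track. Next I measure by masks and rays.

```bash
cat > h.py <<'E'
import numpy as np, cv2
from rig import robot, eyes
def ray(n,uv,z):
    c=eyes.camera_info(n);K=c["intrinsics"];E=c["extrinsics"];R=E[:3,:3];t=E[:3,3]
    o=-R.T@t; d=R.T@np.linalg.inv(K)@np.array([uv[0],uv[1],1.]); return o+d*(z-o[2])/d[2]
def proj(n,p):
    c=eyes.camera_info(n);q=c["intrinsics"]@(c["extrinsics"]@np.append(p,1))[:3]; return q[:2]/q[2]
H={"red":((0,140,90),(6,255,255)),"orange":((8,160,100),(18,255,255)),"yellow":((24,150,120),(34,255,255))}
def blobs(im,c,amin=8):
    h=cv2.cvtColor(im,cv2.COLOR_RGB2HSV); m=cv2.inRange(h,*map(np.array,H[c]))
    if c=="red": m|=cv2.inRange(h,(172,140,90),(180,255,255))
    n,l,s,ce=cv2.connectedComponentsWithStats(m)
    return m,l,[(i,s[i],ce[i]) for i in range(1,n) if s[i,4]>=amin]
E
python3 - <<'E'
from h import *
for n in("top","side"):
    im=cv2.imread(f"pics/{n}0.png")[:,:,::-1].copy()
    for c in H:
        m,l,b=blobs(im,c)
        for i,s,ce in b:
            z={"red":.062 if s[4]>100 else .04,"orange":.066,"yellow":.037}[c]
            r=cv2.minAreaRect(np.argwhere(l==i)[:,::-1].astype(np.float32))
            print(n,c,s,ce.round(1),"rect",np.round(r[0],1),np.round(r[1],1),round(r[2],1),ray(n,ce,z).round(4))
im=cv2.imread("pics/top0.png")[120:245,100:425]
cv2.imwrite("pics/crop.png",cv2.resize(im,None,fx=2.45,fy=2.45,interpolation=cv2.INTER_CUBIC))
E
```

```text
top red [365 108  19   6  39] [373.7 110.5] rect [374.  110.4] [18.7  2.4] 12.5 [ 0.753 -0.351  0.04 ]
top red [109 139  19  66 584] [118.  171.8] rect [118.4 171.6] [ 9.5 66.1] 9.5 [0.5767 0.4305 0.062 ]
top red [225 145  17   3  31] [233.1 145.8] rect [233.  145.8] [16.1  1.7] 5.2 [0.6527 0.0878 0.04  ]
top orange [390  96   2   6   8] [390.5  98.5] rect [390.5  98.5] [5. 1.] 90.0 [ 0.7795 -0.3968  0.066 ]
top orange [365  98   9   9  15] [367.6 103. ] rect [368.  103.3] [10.6  4. ] 48.8 [ 0.7672 -0.326   0.066 ]
top orange [375 107  13   4  17] [381.8 108.4] rect [381.1 108.3] [12.4  1.5] 14.0 [ 0.7485 -0.3677  0.066 ]
top orange [  8 125  16  14 167] [ 15.3 131.7] rect [ 15.2 131.7] [10.6 15.8] 77.5 [0.7098 0.7456 0.066 ]
top orange [352 179   4  30  80] [353.5 193.4] rect [353.5 193.5] [ 2.7 29.1] 3.8 [ 0.4898 -0.2629  0.066 ]
top orange [294 185   2  10  12] [294.2 188.8] rect [294.5 189.5] [9. 1.] 90.0 [ 0.5085 -0.0906  0.066 ]
top yellow [161 201   5  12  49] [163.3 207.1] rect [163.  206.5] [11.  4.] 90.0 [0.4701 0.3002 0.037 ]
side red [307  28   4   7  21] [308.3  30.6] re
[... 314 characters left out ...]
t [273.5 206.7] [9.  0.8] 9.5 [0.4523 0.0038 0.04  ]
side red [202 212   6  13  25] [204.7 218. ] rect [205.1 218.2] [ 2.8 13. ] 18.4 [0.6543 0.0662 0.04  ]
side red [ 168  328   87   33 1266] [211.6 343.8] rect [210.8 343.9] [87.9 15.5] 11.9 [0.5779 0.4393 0.062 ]
side orange [180 117  21  12  54] [191.2 123.9] rect [191.2 124. ] [ 7.4 21.5] 68.7 [ 0.7715 -0.3628  0.066 ]
side orange [252 142  27  13 255] [264.7 147.9] rect [264.5 147.8] [26.4  9.6] 8.1 [ 0.4913 -0.246   0.066 ]
side orange [241 175  30   8  98] [254.2 178.3] rect [255.3 179. ] [29.4  4.8] 8.1 [ 0.5179 -0.0891  0.066 ]
side yellow [254 291  15   9  94] [261.3 295. ] rect [261.3 294.8] [14.3  6.9] 10.3 [0.4747 0.3006 0.037 ]
```

View pics/crop.png

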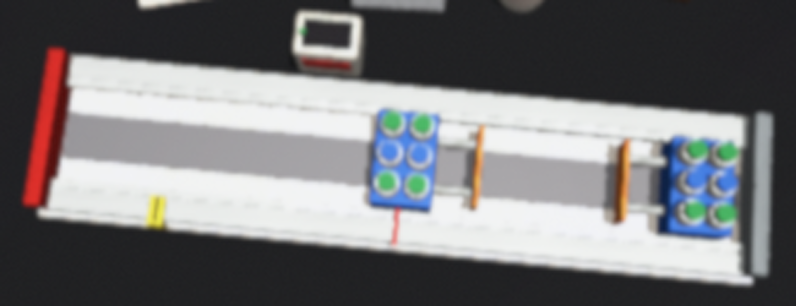

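```bash
cat >> h.py <<'E'
def tri(a,b):
    A=[];B=[]
    for n,p in(("top",a),("side",b)):
        c=eyes.camera_info(n);P=c["intrinsics"]@c["extrinsics"][:3]
        A.append(P)
    X=cv2.triangulatePoints(A[0],A[1],np.array(a,float).reshape(2,1),np.array(b,float).reshape(2,1)).ravel();return X[:3]/X[3]
E
python3 - <<'E'
from h import *
print("window",tri((233.1,145.8),(204.7,218.0)).round(4))
print("mark",tri((163.3,207.1),(261.3,295.0)).round(4))
im={n:cv2.imread(f"pics/{n}0.png")[:,:,::-1].copy() for n in("top","side")}
# pointer: redness in windows
for n,(x0,x1,y0,y1) in {"top":(255,270,205,224),"side":(266,288,200,212)}.items():
    a=im[n][y0:y1,x0:x1].astype(int); r=(a[...,0]-np.maximum(a[...,1],a[...,2])); r=np.where(r>30,r,0)
    yy,xx=np.nonzero(r); w=r[yy,xx]
    print(n,"pointer ends",[ (xx[i]+x0,yy[i]+y0) for i in (yy.argmin(),yy.argmax(),xx.argmin(),xx.argmax())], "c",(np.average(xx,weights=w)+x0).round(1),(np.average(yy,weights=w)+y0).round(1), ray(n,(np.average(xx,weights=w)+x0,np.average(yy,weights=w)+y0),.04).round(4))
# orange tops and rail edges
h=cv2.cvtColor(im["top"],cv2.COLOR_RGB2HSV)
m=cv2.inRange(h,(5,110,70),(20,255,255))
for x0,x1 in((285,305),(345,362)):
    p=np.argwhere(m[170:215,x0:x1]>0)[:,::-1]+[x0,170]
    for t in(p[:,1].min(),p[:,1].max()):
        q=p[p[:,1]==t].mean(0); print("plate end",q,ray("top",q,.066).round(4))
    print("c",ray("top",p.mean(0),.066).round(4), "mean px",p.mean(0).round(1))
# track base outer edges: white/black transition per column
g=cv2.cvtColor(im["top"],cv2.COLOR_RGB2GRAY).astype(int)
lo=[];up=[]
for x in range(150,400,10):
    if not 215<x<255 : 
        c=g[:,x]; k=[y for y in range(140,200) if c[y]>120][0]; up.append(ray("top",(x,k-.5),.032)[:2])
    c=g[:,x]; k=[y for y in range(190,245) if c[y]>110][-1]; lo.append(ray("top",(x,k+.5),.012)[:2])
for e in(up,lo):
    e=np.array(e); f=np.polyfit(e[:,1],e[:,0],1); print("edge x=%.4f*y+%.4f"%tuple(f),np.degrees(np.arctan(f[0])), np.std(e[:,0]-np.polyval(f,e[:,1])))
b=ray("top",(0,0),.062)
_,l,bb=blobs(im["top"],"red"); i=[k for k,s,c in bb if s[4]>300][0]
# reader top: corners approx from crop
for u,v in((295,12),(362,15),(360,47),(294,44)): print("rd",ray("top",(u/2.45+100,v/2.45+120),.085).round(4))
E
```

```text
window [0.6475 0.0861 0.0633]
mark [0.4724 0.3003 0.0353]
top pointer ends [(np.int64(261), np.int64(205)), (np.int64(260), np.int64(219)), (np.int64(260), np.int64(213)), (np.int64(263), np.int64(206))] c 261.2 212.0 [0.4462 0.008  0.04  ]
side pointer ends [(np.int64(269), np.int64(205)), (np.int64(274), np.int64(208)), (np.int64(269), np.int64(205)), (np.int64(282), np.int64(207))] c 275.3 206.7 [0.4467 0.0039 0.04  ]
plate end [296. 172.] [ 0.5588 -0.0983  0.066 ]
plate end [293. 203.] [ 0.4667 -0.0853  0.066 ]
c [ 0.5097 -0.0914  0.066 ] mean px [294.4 188.4]
plate end [355.5 178. ] [ 0.5354 -0.2721  0.066 ]
plate end [352. 209.] [ 0.4441 -0.2553  0.066 ]
c [ 0.4878 -0.2629  0.066 ] mean px [353.5 194. ]
edge x=0.1245*y+0.6271 7.09892096115975 0.0008345299009704894
edge x=0.1255*y+0.4168 7.15474738897376 0.0008704877259305814
rd [0.7047 0.1214 0.085 ]
rd [0.6983 0.0402 0.085 ]
rd [0.6581 0.0436 0.085 ]
rd [0.6643 0.1231 0.085 ]
```

>>> move_arm:
  rows: "0 0 0 -1 0.5;0 0 0 -2.4 1;0 0 0 -2.4 1"

```text
clock: 0.4
tool_pos: [0.1618, 0.4727, 0.2308]
orientation: [0.06, 0.998, -0.001, -0.0]
ft_force: [-0.8, -0.6, 0.3]
opening: 0.512
finger_force: 0.0
```

The numbers agree: track yaw is 7.1°, and along the track s reads pointer 0.061, reader 0.1655, mark 0.3565 and gap about -0.116. Moving above the gap now.

>>> move_arm:
  rows: "-0.5 -0.7 0 0 1;-1.3 -1.9 0 0 1;-2.2 -3.2 0 0 1;-3.1 -4.5 0 0 1;-4.1 -5.9 0 0 1;-5.1 -7.4 0 0 1;-6.1 -8.9 0 0 1;-7.1 -10.4 0 0 1;-8.2 -11.9 0 0 1;-9.3 -13.4 0 0 1;-10.4 -14.9 0 0 1;-11.4 -16.4 0 0 1;-12.4 -17.9 0 0 1;-13.4 -19.3 0 0 1;-14.3 -20.6 0 0 1;-15.1 -21.8 0 0 1;-15.8 -22.8 0 0 1;-16.3 -23.6 0 0 1;-16.6 -24.1 0 0 1;-16.6 -24.1 0 0 1"

```text
clock: 2.4
tool_pos: [0.5018, -0.1761, 0.2307]
orientation: [0.062, 0.998, 0.0, -0.0]
ft_force: [-0.8, -0.3, -0.1]
opening: 0.002
finger_force: 0.0
```

```bash
python3 - <<'E'
from h import *
print(robot.observe())
a=eyes.capture("side")[90:290,150:390]; b=eyes.capture("top")[100:300,180:420]
cv2.imwrite("pics/p1.png",cv2.resize(np.hstack([a,b])[:,:,::-1],None,fx=1.66,fy=1.66,interpolation=cv2.INTER_CUBIC))
E
```

```text
{'clock': 2.4, 'q': array([-3.37499571e-01,  3.04771173e-01,  8.97332797e-02,  1.35653777e+00,
       -1.46247837e-05, -2.13716145e-01]), 'joint_velocities': array([ 0.03427299, -0.02854198, -0.03470597,  0.01377193,  0.01700184,
        0.00964355]), 'effort': array([ -0.73289942, -39.82858658,  25.91744542,  -0.16615896,
        -0.11137273,  -0.08088688]), 'tool_pos': array([ 0.50180092, -0.17609972,  0.23066378]), 'orientation': array([ 6.18521997e-02,  9.98085244e-01,  9.90043259e-05, -3.76950618e-04]), 'ft_force': array([-0.83512741, -0.30214701, -0.14975567]), 'wrist_torque': array([0.02524895, 0.0234933 , 0.01574515]), 'finger_force': 0.0, 'opening': 0.0023561984945791553}
```

View pics/p1.png

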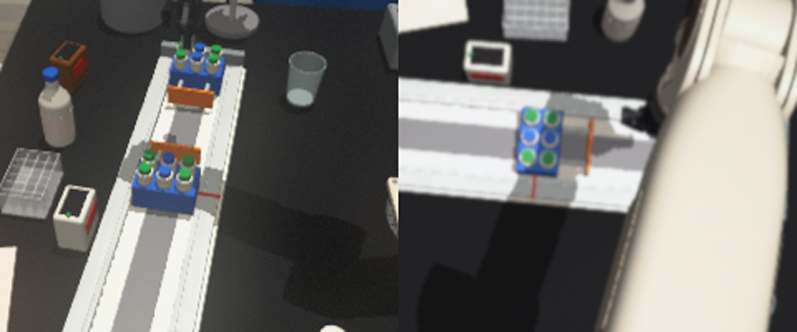

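The side view shows the racks and pointer (crop 208,195) unobstructed, and the gripper is above the gap. I lower it into the gap.

>>> move_arm:
  rows: "0 0 0.4 0 1;0 0 1.1 0 1;0 0 2 0 1;0 0 3 0 1;0 0 4 0 1;0 0 5 0 1;0 0 6 0 1;0 0 6.7 0 1;0 0 7.2 0 1;0 0 7.4 0 1;0 0 7.4 0 1"

```text
clock: 3.6
tool_pos: [0.5012, -0.1743, 0.0459]
orientation: [0.06, 0.998, 0.0, -0.0]
ft_force: [1.1, -0.1, -0.6]
opening: -0.004
finger_force: 0.0
```

```bash
cat >> h.py <<'E'
U=np.array([.1236,.9923,0])
def look(tag=None):
    """pointer s from both cameras"""
    out={}
    s=robot.observe(); g=s["tool_pos"]@U; t=s["clock"]
    for n,zs in(("side",.04),("top",.04)):
        im=eyes.capture(n); a=im.astype(int)
        r=a[...,0]-np.maximum(a[...,1],a[...,2]); r=np.where(r>30,r,0)
        # region: strip over near rail, lateral offset as measured at start (d=-0.058..-0.095 from centre line)
        H=np.zeros(r.shape,np.uint8)
        c=np.array([.522,0,.04]);N=np.array([.9923,-.1236,0])
        c0=c-N*(c@U)*0
        def P(sv,d): 
            p=np.array([.522*.9923,0,0])[0]; q=U*sv+N*(p+d); q[2]=.04; return proj(n,q)
        poly=np.array([P(.02,-.066),P(.44,-.066),P(.44,-.1),P(.02,-.1)])
        cv2.fillPoly(H,[poly.round().astype(np.int32)],1)
        h=cv2.cvtColor(im,cv2.COLOR_RGB2HSV)
        ok=((h[...,0]<8)|(h[...,0]>170))&(r>0)&(H>0)&(h[...,1]>90)
        yy,xx=np.nonzero(ok)
        if len(xx)<3: out[n]=None
        else:
            w=r[yy,xx]; uv=(np.average(xx,weights=w),np.average(yy,weights=w)); p=ray(n,uv,.04)
            out[n]=(round(float(p@U),4),len(xx),round(float(xx.std()),1))
        if tag: cv2.imwrite(f"pics/{tag}_{n}.png",im[:,:,::-1])
    print("t %.2f tool s %.4f z %.3f lat %.4f"%(t,g,s["tool_pos"][2],s["tool_pos"]@[.9923,-.1236,0]),out,"F",s["ft_force"].round(2))
E
python3 - <<'E'
from h import *
look("d")
a=cv2.imread("pics/d_side.png")[90:240,150:350]; cv2.imwrite("pics/d1.png",cv2.resize(a,None,fx=4,fy=4,interpolation=cv2.INTER_CUBIC))
E
```

```text
t 3.60 tool s -0.1111 z 0.046 lat 0.5189 {'side': (0.0594, 18, 3.3), 'top': (0.0632, 12, 0.5)} F [ 1.05 -0.15 -0.62]
```

View pics/d1.png

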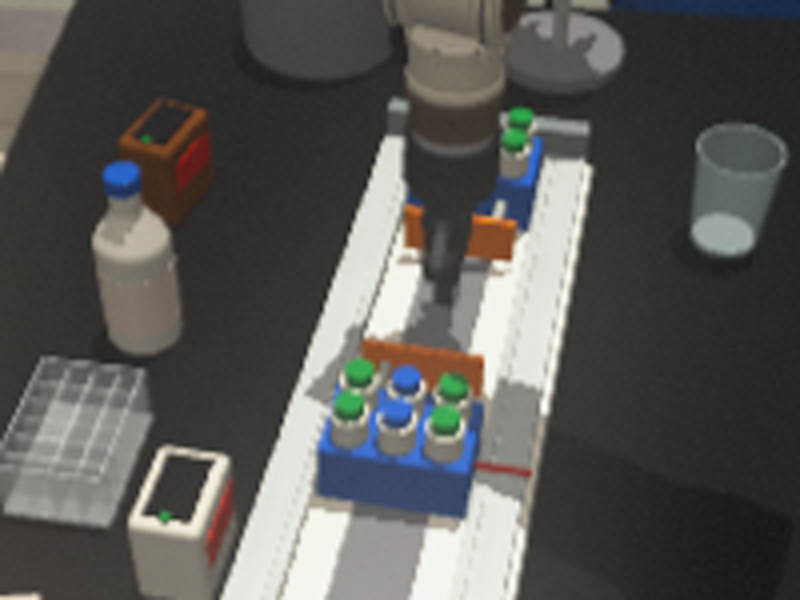

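The finger stands clear in the gap at about crop (440,290), the shuttle hasn't moved, and the pointer is at crop (505,470). Now I push at 0.1 m/s, so the spring should throw the shuttle off at about 0.2 m/s.

>>> move_arm:
  rows: "0 0.1 0 0 1;0 0.3 0 0 1;0 0.6 0 0 1;0 1 0 0 1;0 1.4 0 0 1;0 1.8 0 0 1;0 2.2 0 0 1;0 2.6 0 0 1;0 3 0 0 1;0 3.4 0 0 1;0 3.8 0 0 1;0 4.2 0 0 1;0 4.6 0 0 1;0 5 0 0 1"

```text
clock: 5.1
tool_pos: [0.5168, -0.05, 0.0463]
orientation: [0.06, 0.998, 0.0, 0.0]
ft_force: [0.2, -0.3, 0.1]
opening: 0.001
finger_force: 0.2
```

```bash
python3 - <<'E'
from h import *
look("e")
E
```

```text
t 5.10 tool s 0.0142 z 0.046 lat 0.5190 {'side': (0.0999, 20, 3.3), 'top': (0.1114, 12, 0.4)} F [ 0.25 -0.28  0.07]
```

>>> move_arm:
  rows: "0 0 0 0 1;0 0 0 0 1"

```text
clock: 5.4
tool_pos: [0.5165, -0.051, 0.0463]
orientation: [0.06, 0.998, -0.0, -0.0]
ft_force: [0.0, -0.0, -0.5]
opening: -0.005
finger_force: 0.0
```

```bash
python3 - <<'E'
from h import *
look()
E
```

```text
t 5.40 tool s 0.0133 z 0.046 lat 0.5188 {'side': (0.1505, 22, 3.4), 'top': (0.1618, 10, 0.4)} F [ 0.04 -0.03 -0.48]
```

>>> move_arm:
  rows: "0 0 0 0 1;0 0 0 0 1;0 0 0 0 1"

```text
clock: 5.8
tool_pos: [0.5166, -0.051, 0.0463]
orientation: [0.06, 0.998, -0.0, -0.0]
ft_force: [-0.3, -0.5, 0.8]
opening: -0.001
finger_force: 0.0
```

```bash
python3 - <<'E'
from h import *
look()
E
```

```text
t 5.80 tool s 0.0132 z 0.046 lat 0.5189 {'side': (0.2138, 21, 3.2), 'top': (0.2239, 7, 0.3)} F [-0.27 -0.55  0.78]
```

>>> move_arm:
  rows: "0 0.2 0 0 1;0 0.5 0 0 1;0 0.8 0 0 1;0 1.1 0 0 1;0 1.4 0 0 1;0 1.7 0 0 1;0 2 0 0 1;0 2.3 0 0 1;0 2.6 0 0 1;0 2.9 0 0 1;0 3.2 0 0 1;0 3.5 0 0 1;0 3.8 0 0 1"

```text
clock: 7.2
tool_pos: [0.528, 0.044, 0.0463]
orientation: [0.06, 0.998, -0.0, -0.0]
ft_force: [0.0, -0.5, -0.2]
opening: -0.004
finger_force: 0.0
```

```bash
python3 - <<'E'
from h import *
look("f"); look()
E
```

```text
t 7.20 tool s 0.1090 z 0.046 lat 0.5185 {'side': (0.3563, 18, 3.5), 'top': None} F [ 0.05 -0.54 -0.21]
t 7.30 tool s 0.1093 z 0.046 lat 0.5186 {'side': (0.3584, 19, 3.7), 'top': (0.3613, 8, 0.4)} F [-0.32  0.54  0.11]
```

>>> move_arm:
  rows: "0 0 0 0 1;0 0 0 0 1;0 0 0 0 1"

```text
clock: 7.7
tool_pos: [0.528, 0.0432, 0.0463]
orientation: [0.06, 0.998, -0.0, -0.0]
ft_force: [0.3, 0.3, 0.0]
opening: -0.003
finger_force: 0.1
```

```bash
python3 - <<'E'
from h import *
look("g");look()
a=cv2.imread("pics/g_side.png")[225:345,180:300]; b=cv2.imread("pics/g_top.png")[150:250,120:220];b=cv2.resize(b,(120,120),interpolation=cv2.INTER_CUBIC)
cv2.imwrite("pics/g1.png",cv2.resize(np.hstack([a,b]),None,fx=3.3,fy=3.3,interpolation=cv2.INTER_CUBIC))
E
```

```text
t 7.70 tool s 0.1081 z 0.046 lat 0.5185 {'side': (0.3613, 28, 3.6), 'top': (0.3649, 10, 0.5)} F [0.3  0.26 0.04]
t 7.80 tool s 0.1082 z 0.046 lat 0.5185 {'side': (0.3609, 30, 3.5), 'top': (0.3641, 11, 0.6)} F [ 0.36 -0.05 -0.54]
```

View pics/g1.png

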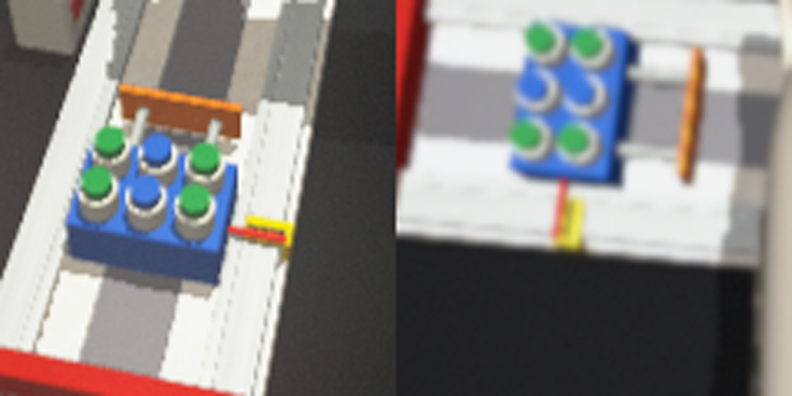

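The pointer stands about 5–8 mm past the line (crop 562 against 572) and is creeping back under the back buffer. I wait and look again.

>>> move_arm:
  rows: "0 0 0 0 1;0 0 0 0 1;0 0 0 0 1;0 0 0 0 1;0 0 0 0 1"

```text
clock: 8.4
tool_pos: [0.528, 0.0435, 0.0463]
orientation: [0.06, 0.998, -0.0, 0.0]
ft_force: [0.3, -0.2, 1.1]
opening: -0.003
finger_force: 0.0
```

```bash
python3 - <<'E'
from h import *
look();look()
E
```

```text
t 8.40 tool s 0.1084 z 0.046 lat 0.5186 {'side': (0.3563, 18, 3.5), 'top': None} F [ 0.26 -0.15  1.08]
t 8.50 tool s 0.1084 z 0.046 lat 0.5186 {'side': (0.3557, 19, 3.6), 'top': None} F [ 0.18 -0.74  0.47]
```

>>> move_arm:
  rows: "0 0 0 0 1;0 0 0 0 1;0 0 0 0 1;0 0 0 0 1;0 0 0 0 1"

```text
clock: 9.1
tool_pos: [0.528, 0.0435, 0.0463]
orientation: [0.06, 0.998, -0.0, 0.0]
ft_force: [-0.2, 0.1, -0.1]
opening: -0.001
finger_force: 0.0
```

```bash
python3 - <<'E'
from h import *
look("k");look()
a=cv2.imread("pics/k_side.png")[265:315,230:290]; b=cv2.imread("pics/k_top.png")[185:225,140:188];b=cv2.resize(b,(60,50),interpolation=cv2.INTER_CUBIC)
cv2.imwrite("pics/k1.png",cv2.resize(np.hstack([a,b]),None,fx=6.6,fy=6.6,interpolation=cv2.INTER_CUBIC))
E
```

```text
t 9.10 tool s 0.1084 z 0.046 lat 0.5186 {'side': (0.3549, 20, 3.8), 'top': None} F [-0.23  0.06 -0.11]
t 9.20 tool s 0.1084 z 0.046 lat 0.5186 {'side': (0.3549, 20, 3.8), 'top': None} F [-0.48 -0.    0.55]
```

View pics/k1.png

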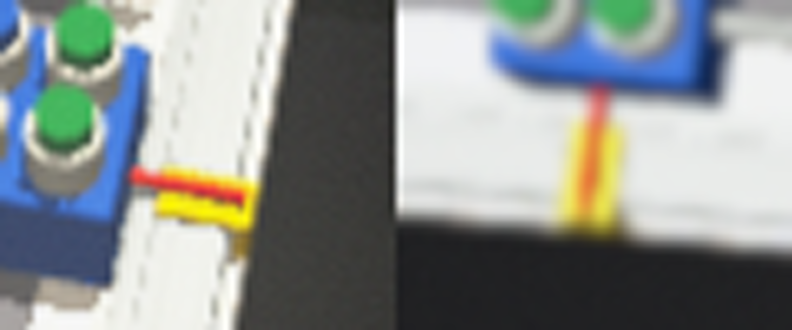

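At rest with the pointer over the line in both views (side crop (195,188), top crop (590,150)). I move off the back buffer into the middle of the gap, then lift out.

>>> move_arm:
  rows: "0 0.2 0 0 1;0 0.6 0 0 1;0 1.2 0 0 1;0 1.8 0 0 1;0 2.3 0 0 1;0 2.6 0 0 1;0 2.6 0 0 1;0 2.6 -0.4 0 1;0 2.6 -1.2 0 1;0 2.6 -2.2 0 1;0 2.6 -3.2 0 1;0 2.6 -4.2 0 1;0 2.6 -5.2 0 1;0 2.6 -6.2 0 1;0 2.6 -7 0 1;0 2.6 -7.4 0 1;0 2.6 -7.4 0 1"

```text
clock: 11.0
tool_pos: [0.5367, 0.1077, 0.2333]
orientation: [0.061, 0.998, 0.0, 0.002]
ft_force: [0.5, -0.3, -0.3]
opening: -0.001
finger_force: 0.0
```

```bash
python3 - <<'E'
from h import *
look("m");look()
a=cv2.imread("pics/m_side.png")[150:350,150:350]; cv2.imwrite("pics/m1.png",cv2.resize(a,None,fx=3,fy=3,interpolation=cv2.INTER_CUBIC))
E
```

```text
t 11.00 tool s 0.1732 z 0.233 lat 0.5192 {'side': (0.3549, 20, 3.8), 'top': None} F [ 0.51 -0.35 -0.32]
t 11.10 tool s 0.1730 z 0.231 lat 0.5180 {'side': (0.3549, 20, 3.8), 'top': None} F [-0.42  0.25  0.39]
```

View pics/m1.png

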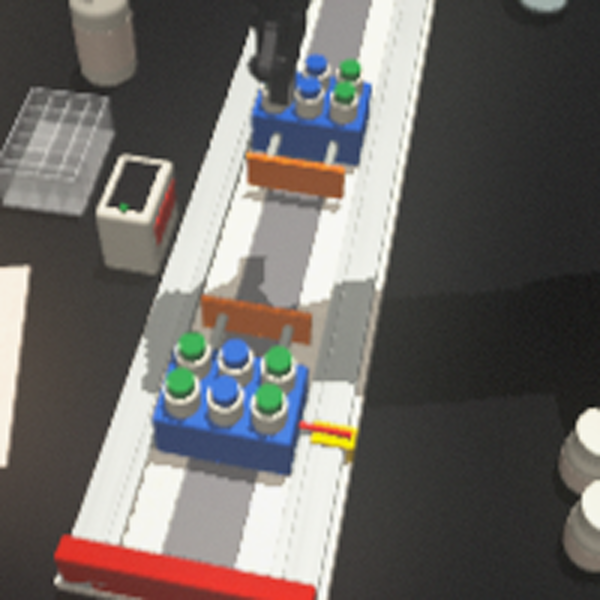

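The shuttle is standing still with its pointer on the mark (crop 330,432), the tool is clear above, and the bystanders look untouched, so I hand in.

```bash
python3 -c "
from rig import robot
print(robot.job_done())"
```

```text
the job is handed in; nothing more can be done
None
```

I handed the job in at about 11 s of the 42 s allowed, with no verdict returned: the shuttle passed the reader at about 0.16 m/s, was braked on the back buffer, and stands still with its pointer about 2 mm from the mark's line.

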